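Lay the straightedge bar against the case and snap its retaining cap on

ROBOT

A 7-joint arm with a two-finger parallel gripper is mounted at the origin on the work surface. World frame = base frame: x ahead of the robot, y to its left, z up, the work surface at z = 0. Lengths are in m, angles in rad, forces in N, time in s.
With the tool pointing down it reaches from about 0.425 to 0.95 m from the base axis. Payload 16.7 kg.
Tool frame: the origin (TCP) lies on the centre line of the jaws, within the pads' length; the fingertips stand 14 mm ahead of it and the grasp point (between the pads) lies 5 mm behind it; x points along the fingers, y is the direction in which the jaws open and shut, and the axes are right-handed (so a half turn about x gives the same grasp; the last joint's range is limited). The gripper opens to 94 mm and grips with 3 to 60 N. Pads are 16 mm wide; open, the fingers measure 119 mm over their backs; the gripper's body (75 mm by 177 mm) begins 78 mm behind the grasp point.
Start: joints at [1, 0.426, 0.074, 1.606, -0.034, 1.111, -0.067], TCP at [0.276, -0.616, 0.219] pointing down, gripper open.
Joint ranges: [-2.85, 2.85], [-0.5, 2.14], [-1.23, 1.37], [0.21, 2.46], [-1.02, 4.16], [0.16, 2.05], [-2.73, 2.73]. Speed limits (rad/s): [1.89, 1.89, 2.39, 2.39, 3.01, 3.01, 3.01].

INTERFACE

Orientations are given as a unit quaternion [w, x, y, z].
In Python, from bench import env gives the robot as it stands.
- The arm moves only by the tool move_arm, never from a script. Its argument "steps" is a list of rows, each a list of 3 entries, a list of its own where there are three numbers: the turn, a rotation vector about the tool's x, y, z in units of 8 degrees (1.0 is 8 degrees), then the shift along the tool's x, y, z in units of 50 mm (1.0 is 50 mm), then the finger opening in mm, from 0 to 94. A call has 1 to 8 rows; each row is the pose to reach, as a shift and turn from the pose commanded when the call began, along the tool's axes at that moment; what a row does not reach only later rows make up. A row lasts 1/10 s, in which the tool goes at most 50 mm and 8.59 degrees, less where a joint would pass 70% of its speed; a pose out of reach is approached as far as the arm can. A call with a gripper value outside its range is refused whole. The fingers move at their own pace and stop on an object; the grip force is fixed at half the most. Time passes only in rows, so rows that repeat a pose let the fingers close. It gives the time, the measured TCP pose, the force and the opening at its end, in the units of the state.
- env.get_state(): the state, without advancing time (a new reading comes with each control period).
- env.camera(name): name is "scene" or "top" or "wrist"; returns a dict with "img" (384x512x3 uint8, red, green, blue), "mtx" (3x3 intrinsics, pixels), "pose" (4x4, takes a point from camera to world coordinates). Camera axes: x right, y down, z forward; pixel columns grow to the right and rows downward; lengths in m; the calibration is good to about 2 mm. A picture is of the moment at which its call begins. There is no depth.
- env.job_done(): hands the job in, once; it reports no verdict.
Trained networks look in a picture, given as the dict that the camera call returned (one of the last four; its "shot" number tells which), for a name from the list of things; names that differ only in an ending like _2 or _b are one class to them, and where a whole thing is asked for, a point or a joint stands for the part that bears it (a point fixed in the world has none). Each returns a list of dicts, best first, with "p" (0 to 1); they miss things now and then, are a little off and sometimes report something else, mostly with a low value. They report only what shows in the picture. A call takes as long as a camera call. They do not tell look-alikes from the thing itself.
- env.boxes_of(query, picture): "position" ([column, row] in pixels, amid what is visible of it).
- env.cut_out(query, picture): "region" (384x512 bool, what is visible of it) and "position" ([column, row] in pixels, amid what is visible of it).
The state is a dict: "time_s": time; "joints": joint angles; "joint_vel": joint speeds; "joint_efforts": joint torques, N m; "ee_pos": TCP position; "tcp_rot": TCP orientation; "force": force on the tool from outside, world axes, zero at the start; "wrist_torque": the same for the moment, N m; "width": opening from 0.0 (shut) to 1.0 (fully open).
Only numpy, scipy, OpenCV 4.12 (cv2) and the standard library are available. Lean on these libraries where they do the work, as an engineer would, in place of code of your own. Each camera call takes 0.05 s, during which the arm holds its last target. There are 200 camera calls.

TASK

In the assembly fixture, lay the gripped straightedge bar flat on the base plate, in the channel between the case half and the upright stud, flush against the case's long face and roughly centred on it. Then pick up the flanged cap, push it down on the stud until it clicks over the detent and is fully home, and keep pressing down on it firmly: the job finishes with the gripper still on the cap and still pressing, not letting go. Leave the other things on the bench where they are.

Things in the scene. Friction and masses are not known exactly. Their poses are not given: they have to be found in the camera images.
- fixture: Assembly fixture, fixed to the bench: aluminium base plate 170 (x) x 200 (y) x 10 mm high with a beige case half, 85 (x) x 130 (y) x 16 mm high, fixed on it, and an upright stud at its -x side. Origin: centre of the plate's underside. Axes as for the edge point.
- edge (a point): Foot of the case half's long face that looks to the stud, at mid-length of that face, on the plate's top (10 mm above the bench). +x points horizontally into the case, y runs along the face, z is up. The bar belongs on the -x side, its side touching the face: its centre line is then 10 mm to -x of this point.
- stud_top (a point): Centre of the steel stud's top, 34 mm above the plate; 34.5 mm to -x and 55 mm to -y of the edge point, same axes. The stud is 14 mm across, its top 4 mm tapered to 9.6 mm. Four sprung balls stand 3 mm out of its side at 45 degrees to x and y, their centres 12 mm below this point.
- stud: The stud itself (fixed); origin at its foot on the base plate, same axes. The channel between the stud's side and the case face is 27.5 mm wide, for the 20 mm bar.
- bar_grip (a point): Centre of the upright grip of the loose steel straightedge bar, 36 mm above the bar's underside. The bar is 20 (x) x 170 (y) x 18 mm high; the dark grip stands on the middle of its top, 14 (x) x 34 (y) x 36 mm high. y runs along the bar; a half turn makes no difference.
- bar: The same bar with its grip, about 0.42 kg; origin at the centre of its underside, same axes.
- cap_grip (a point): Point on the axis of the loose white plastic cap, 32 mm above its underside. The cap stands upright (z up), open end down: 26 mm across, 46 mm high, with a 40 mm flange from 6 to 10 mm above its underside; hold it by the round part above the flange. Fully home, this point is 12 mm above the stud's top.
- cap: The same cap, about 60 g; origin at its underside. Bore 20 mm deep; its 16 mm mouth snaps over the stud's balls. It meets them 11 mm above home and takes about 8 to 15 N to click over; then the force drops and the bore's end lands on the stud's top. Skirt and flush bar clear each other by 1.5 mm; a bar left off the face blocks the cap.
- spacer: Bystander: loose plain round white spacer, 26 mm in diameter and 46 mm high, without a flange; looks like the cap otherwise. Origin at the centre of its underside.
- dispenser: Bystander: loose square pink solvent bottle, 56 mm wide, 125 mm high with a steel top. Origin at the centre of its underside.
- screwdriver: Bystander: loose screwdriver with an orange handle, 170 mm long, lying along its x.
- wrench: Bystander: loose small steel wrench, 130 mm long, lying along its x.
- rule: Bystander: loose flat steel rule, 150 (x) x 25 x 4 mm, without a grip.
Things that resemble listed ones, but are neither listed nor needed, are in the scene too. Of the things like the bar, leave any that is blue or red; of the rest the larger one is meant.

How it is judged:
On the way, in this order (a step that is already met when the one before it is completed fails the run):
1. the bar lies flat on the base plate, flush along the case face and roughly centred, let go (x of bar_grip in the frame of edge between -0.012 and -0.0075 m and angle between the y axis of bar_grip and the y axis of edge, either way round below 0.03 rad and z of bar_grip in the frame of edge between 0.033 and 0.039 m and y of bar_grip in the frame of edge between -0.018 and 0.018 m and contact force between the fingers and bar below 0.5 N), for 0.2 s.
2. the cap is snapped fully down on the stud (z of cap_grip in the frame of stud_top between 0.009 and 0.0138 m and horizontal distance between cap_grip and stud_top below 0.003 m and angle between cap_grip's own z axis and vertical below 0.08 rad), for 0.2 s.
At the end, for the whole second after the job is handed in: Bar flat on the plate against the case face (gap 2.5 mm at most, within 0.03 rad, centred within 18 mm); cap upright on the stud, within 1.8 mm of home, the gripper still on it and pressing it on the stud with over 4 N; no bystander moved over 40 mm (all of step 2 and x of bar_grip in the frame of edge between -0.0125 and -0.0075 m and angle between the y axis of bar_grip and the y axis of edge, either way round below 0.03 rad and z of bar_grip in the frame of edge between 0.033 and 0.039 m and y of bar_grip in the frame of edge between -0.018 and 0.018 m and contact force between cap and stud above 4 N and contact force between the fingers and cap above 3 N and distance of each of dispenser, spacer, screwdriver, wrench, rule from where it was at the start of the episode below 0.04 m); the arm keeps its last pose, push and grip.
It fails at once if a bystander was knocked away (more than 60 mm) (distance of any of dispenser, spacer, screwdriver, wrench, rule from where it was at the start of the episode above 0.06 m).
It also fails if it takes over 53 s, if anything falls off the work surface, if the arm or the gripper's body presses on something with over 40 N, if the wrist force passes 120 N, or if a joint passes its speed limit or range.

## Working session

There is one attempt and no reset: what is moved stays moved. The work goes in short steps, Python scripts to look and compute and a tool call to move; the robot and the scene stay as the last step left them, time stands still between calls to the robot, and variables do not carry over. Pictures are saved under pics/ and viewed, about 8 in all and at most 12, crops included, and the job is handed in when it is done.

Besides the shell and the picture viewer there is one more tool, called after "Request:" as name([rows], argument=value, ...), one row to a line, values as JSON. move_arm: Moves the arm, as the interface text tells. Its arguments: {"type":"object","properties":{"steps":{"type":"array"}},"required":["steps"]}

```bash
ls; mkdir -p pics; cat > h.py <<'E'
import numpy as np, cv2
from bench import env
def shot(n,name=None):
    c=env.camera(n)
    if name: cv2.imwrite(f'pics/{name}.png',c['img'][:,:,::-1])
    return c
def ray(c,px,z):
    d=c['pose'][:3,:3]@np.linalg.solve(c['mtx'],[px[0],px[1],1.]); o=c['pose'][:3,3]
    return (o+d*(z-o[2])/d[2])
def proj(c,P):
    P=np.atleast_2d(P); q=(P-c['pose'][:3,3])@c['pose'][:3,:3]; q=q@c['mtx'].T
    return q[:,:2]/q[:,2:]
E
python3 - <<'E'
from h import *
np.set_printoptions(precision=4,suppress=True)
s=env.get_state(); print(s)
t=shot('top','top0'); c=shot('scene','scene0')
for n,p in (('top',t),('scene',c)):
    print(n,p['pose'][:3,3],p['mtx'][0])
    for q in ['bar','bar_grip','cap','spacer','stud','fixture','dispenser','screwdriver','wrench','rule','edge','stud_top']:
        try:
            for d in env.boxes_of(q,p): 
                print(q,np.round(d['position']),round(d['p'],2), ray(p,d['position'],0.02)[:2] if n=='top' else '')
        except Exception as e: print(q,e)
cv2.imwrite('pics/both.png',np.hstack([cv2.resize(t['img'],(400,300)),cv2.resize(c['img'],(400,300))])[:,:,::-1])
E
```

```text
pics
{'time_s': 0.0, 'joints': array([ 1.0005,  0.4267,  0.0739,  1.6066, -0.0341,  1.1107, -0.0671]), 'joint_vel': array([-0.0016,  0.0001,  0.0013, -0.0006,  0.0003, -0.0002, -0.0001]), 'joint_efforts': array([  0.0022, -93.5793,   3.6676, -45.4173,  -0.049 ,   0.0205,
         0.    ]), 'ee_pos': array([ 0.2755, -0.6158,  0.2188]), 'tcp_rot': array([-0.1473, -0.6914, -0.1481,  0.6916]), 'force': array([-0.5178,  0.4231,  0.483 ]), 'wrist_torque': array([ 0.0044,  0.0209, -0.0123]), 'width': 1.0038392164372811}
top [ 0.2902 -0.012   1.2977] [451.394    0.     248.5492]
bar [129. 302.] 0.93 [0.1895 0.3402]
bar [129. 188.] 0.92 [0.5096 0.3434]
bar [143. 236.] 0.79 [0.3721 0.3015]
bar [365. 161.] 0.73 [ 0.5678 -0.3381]
bar [202. 250.] 0.7 [0.3278 0.1345]
bar_grip [136. 188.] 0.86 [0.5082 0.3243]
bar_grip [132. 305.] 0.67 [0.1823 0.3309]
bar_grip [203. 248.] 0.6 [0.3342 0.133 ]
bar_grip [149. 238.] 0.55 [0.3657 0.2859]
cap [362. 162.] 0.52 [ 0.5662 -0.331 ]
stud [252. 189.] 0.58 [ 0.4968 -0.0116]
fixture [236. 173.] 0.96 [0.5437 0.0332]
dispenser [151. 103.] 0.73 [0.7645 0.282 ]
screwdriver [302.  84.] 0.51 [ 0.8079 -0.1683]
screwdriver [366. 161.] 0.23 [ 0.5692 -0.3413]
wrench [249. 186.] 0.66 [ 0.5047 -0.0009]
wrench [262. 241.] 0.57 [ 0.3469 -0.0355]
wrench [347. 211.] 0.31 [ 0.4248 -0.2766]
wrench [302.  84.] 0.22 [ 0.8067 -0.1661]
rule [220.  93.] 0.94 [0.787  0.0768]
edge [235. 174.] 0.6 [0.5406 0.0367]
stud_top [248. 187.] 0.4 [0.5032 0.0002]
scene [1.236  0.4813 0.9684] [493.6144   0.     253.8411]
bar [374. 213.] 0.7 
bar [409. 177.] 0.66 
bar [323. 182.] 0.66 
bar [366. 261.] 0.6 
bar_grip [372. 213.] 0.98 
bar_grip [409. 175.] 0.79 
bar_grip [367. 260.] 0.58 
bar_grip [322. 180.] 0.58 
cap [128. 178.] 0.78 
spacer [180. 146.] 0.72 
stud [244. 200.] 0.52 
fixture [244. 224.] 0.78 
dispenser [294. 313.] 0.72 
wrench [255. 172.] 0.8 
rule [205. 302.] 0.76 
edge [247. 224.] 0.72
```

```bash
python3 - <<'E'
import cv2,numpy as np
t=cv2.imread('pics/top0.png')
cv2.imwrite('pics/top0big.png',cv2.resize(t,(800,600),interpolation=cv2.INTER_CUBIC))
E
```

```text
(no output)
```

View pics/top0big.png

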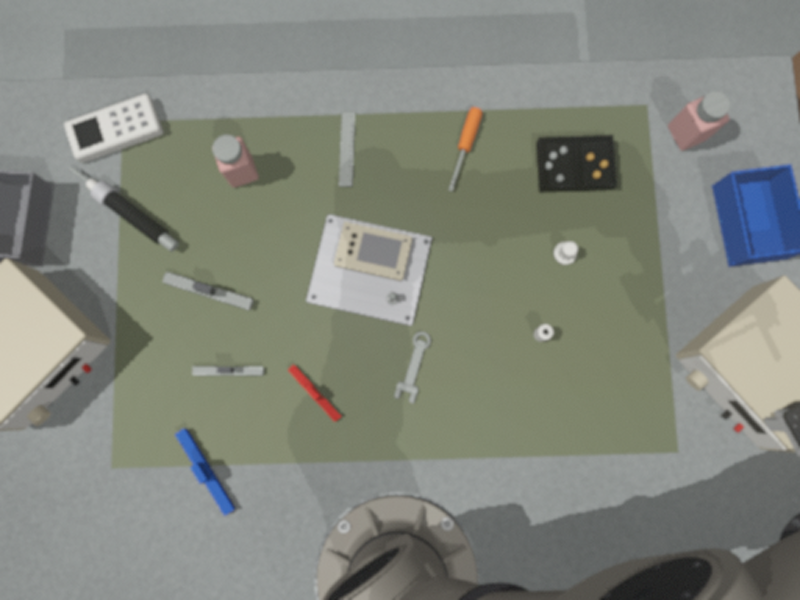

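View pics/scene0.png

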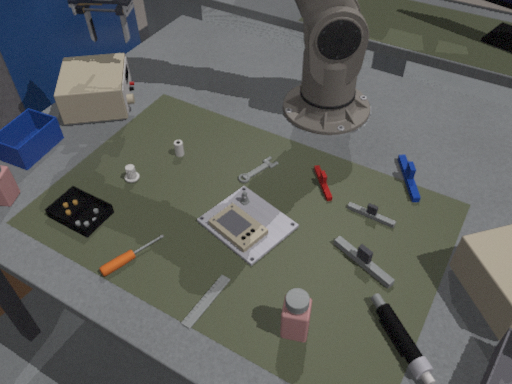

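Top view (512-px scale): bar candidates are long steel (134,186), shorter steel (146,237), red (202,250) and blue (131,302). The long steel one is the larger of those not red or blue, so it fits. Round white things are the flanged one at (362,162), which is the cap, and the plain one at (348,212), which is the spacer.

```bash
cat >> h.py <<'E'
from scipy.optimize import minimize
def box(x,y,z0,z1,cx=0,cy=0): return [[cx+sx*x/2,cy+sy*y/2,z] for sx in(-1,1) for sy in(-1,1) for z in(z0,z1)]
def cyl(r,z0,z1,cx=0,cy=0): return [[cx+r*np.cos(a),cy+r*np.sin(a),z] for a in np.linspace(0,6.283,32) for z in(z0,z1)]
MODEL={'fixture':[box(.17,.2,0,.01),box(.085,.13,.01,.026,.03,0)],
 'bar':[box(.02,.17,0,.018),box(.014,.034,.018,.054)],
 'cap':[cyl(.013,0,.046),cyl(.02,.006,.010)]}
def render(c,parts,p,S=4):
    m=np.zeros((384*S,512*S),np.uint8); R=np.array([[np.cos(p[2]),-np.sin(p[2])],[np.sin(p[2]),np.cos(p[2])]])
    for P in parts:
        P=np.array(P,float); P=np.c_[P[:,:2]@R.T+p[:2],P[:,2]+(p[3] if len(p)>3 else 0)]
        cv2.fillConvexPoly(m,cv2.convexHull(((proj(c,P)+.5)*S).round().astype(np.int32)),1)
    return cv2.resize(m.astype(np.float32),(512,384),interpolation=cv2.INTER_AREA)
def fit(views,parts,p0,yaw=True):
    p0=np.array(p0,float)
    f=lambda q: sum(np.abs(render(c,parts,np.r_[q,p0[len(q):]])-m).sum()/m.sum() for c,m in views)
    n=3 if yaw else 2; best=None
    for k in range(3):
        sim=np.vstack([p0[:n]]+[p0[:n]+np.eye(n)[i]*[.01,.01,.1][i]*(1,-1,.5)[k] for i in range(n)])
        r=minimize(f,p0[:n],method='Nelder-Mead',options=dict(initial_simplex=sim,xatol=1e-4,fatol=1e-4))
        if best is None or r.fun<best.fun: best=r
        p0[:n]=best.x
    return best.x,best.fun
def region(q,c,px,tol=25):
    for d in env.cut_out(q,c):
        if np.hypot(*(np.array(d['position'])-px))<tol: return d['region'].astype(np.float32)
E
python3 - <<'E'
from h import *
np.set_printoptions(precision=4,suppress=True)
t=shot('top'); c=shot('scene')
print(env.get_state()['time_s'])
for q,p0,a,b in (('fixture',(.545,.02,-.2),(236,173),(246,224)),('bar',(.509,.33,0.25),(134,186),(364,260)),('cap',(.565,-.33,0),(362,162),(130,175))):
    v=[(k,m) for k,m in ((t,region(q,t,a)),(c,region(q,c,b))) if m is not None]
    for vv in ([v] if len(v)<2 else [v,v[:1],v[1:]]): print(q,len(vv),fit(vv,MODEL[q],p0,q!='cap'),[int(m.sum()) for _,m in vv])
crop=lambda i,x,y:cv2.resize(i[y-30:y+30,x-40:x+40],(400,300),interpolation=cv2.INTER_CUBIC)
A=np.vstack([np.hstack([crop(c['img'],364,250),crop(c['img'],128,175)]),np.hstack([crop(c['img'],372,213),crop(c['img'],180,148)])])
cv2.imwrite('pics/cand.png',A[:,:,::-1])
E
```

```text
1.4
fixture 2 (array([ 0.5505,  0.0355, -0.2488]), np.float64(0.04694681614637375)) [3956, 4189]
fixture 1 (array([ 0.5515,  0.0358, -0.2485]), np.float64(0.01916392892599106)) [3956]
fixture 1 (array([ 0.549 ,  0.0349, -0.2504]), np.float64(0.023111123591661453)) [4189]
bar 2 (array([ 0.5166,  0.3358, -0.3433]), np.float64(0.22495757043361664)) [416, 907]
bar 1 (array([ 0.5168,  0.3346, -0.3409]), np.float64(0.13686898350715637)) [416]
bar 1 (array([ 0.5158,  0.3357, -0.345 ]), np.float64(0.06925303488969803)) [907]
cap 2 (array([ 0.5692, -0.3307]), np.float64(0.3548775911331177)) [171, 164]
cap 1 (array([ 0.5698, -0.3307]), np.float64(0.07419590651988983)) [171]
cap 1 (array([ 0.5665, -0.3321]), np.float64(0.2679115831851959)) [164]
```

View pics/cand.png

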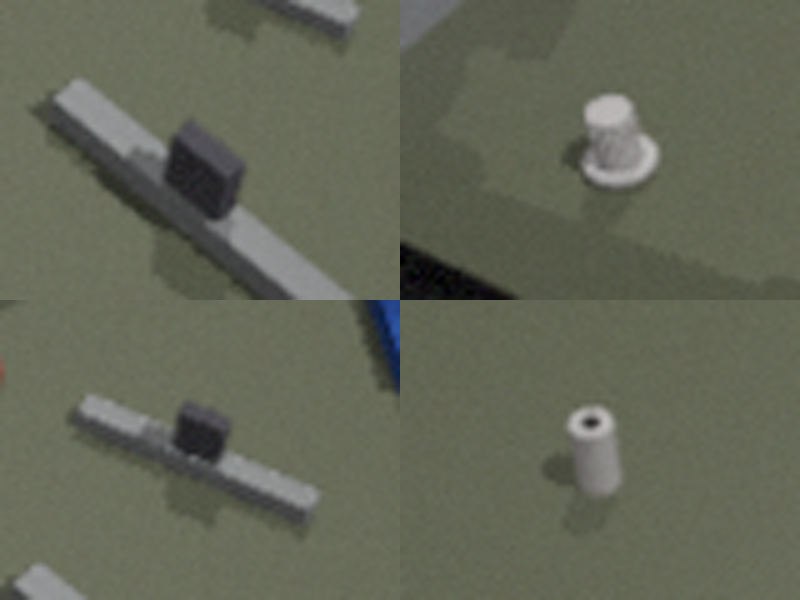

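Crops confirm both picks. Top left is the long bar with the dark grip, top right the flanged cap. Bottom left is the shorter bar, bottom right the plain spacer. Now I plan the approach to the bar.

```bash
cat >> h.py <<'E'
from scipy.spatial.transform import Rotation as Ro
np.set_printoptions(precision=4,suppress=True)
def q2R(q): return Ro.from_quat(np.r_[q[1:],q[0]])
def plan(pos,yaw,s=None,frm=None):
    """turn/shift units to reach tcp pos, tool down, jaw axis (tool y) at yaw (mod pi). returns units."""
    s=s or env.get_state(); R=q2R(s['tcp_rot']); p=s['ee_pos'] if frm is None else frm
    cand=[]
    for k in (0,np.pi):
        a=yaw+k; y=np.array([np.cos(a),np.sin(a),0]); x=np.array([0,0,-1.]); T=Ro.from_matrix(np.c_[x,y,np.cross(x,y)])
        cand.append((R.inv()*T).as_rotvec())
    sh=R.inv().apply(np.array(pos)-p)
    for v in sorted(cand,key=np.linalg.norm): print('turn',np.round(v/np.radians(8),3),'shift',np.round(sh/.05,3))
def st():
    s=env.get_state(); M=q2R(s['tcp_rot']).as_matrix()
    print('t',round(s['time_s'],2),'p',s['ee_pos'],'yaw_y',round(np.arctan2(M[1,1],M[0,1]),4),'F',s['force'],'w',round(s['width']*94,1),'j',s['joints'],'down',M[:,0]); return s
E
python3 - <<'E'
from h import *
st(); plan([.52,-.15,.22],-.345); plan([.516,.3355,.22],-.345)
E
```

```text
t 1.7 p [ 0.2757 -0.6161  0.2195] yaw_y -1.15 F [ 0.507   0.3665 -0.2644] w 94.0 j [ 1.0005  0.4261  0.0739  1.606  -0.0341  1.1108 -0.0671] down [ 0.      0.0001 -1.    ]
turn [-5.766 -0.001  0.   ] shift [-0.01  -6.513 -8.267]
turn [16.734  0.     0.001] shift [-0.01  -6.513 -8.267]
turn [-5.766 -0.001  0.   ] shift [ -0.009 -15.409 -12.16 ]
turn [16.734  0.     0.001] shift [ -0.009 -15.409 -12.16 ]
```

Request:
move_arm([
  [[-5.766, 0, 0], [0, -6.513, -8.267], 94],
  [[-5.766, 0, 0], [0, -6.513, -8.267], 94],
  [[-5.766, 0, 0], [0, -6.513, -8.267], 94],
  [[-5.766, 0, 0], [0, -6.513, -8.267], 94],
  [[-5.766, 0, 0], [0, -6.513, -8.267], 94],
  [[-5.766, 0, 0], [0, -6.513, -8.267], 94],
  [[-5.766, 0, 0], [0, -6.513, -8.267], 94],
  [[-5.766, 0, 0], [0, -6.513, -8.267], 94],
])

```text
time_s: 2.5
ee_pos: [0.462, -0.2601, 0.2198]
tcp_rot: [0.407, 0.579, 0.406, -0.578]
force: [1.5, -1.3, 0.0]
width: 1.001
```

```bash
python3 - <<'E'
from h import *
st(); plan([.516,.3355,.2],-.345)
E
```

```text
t 2.5 p [ 0.462  -0.2601  0.2198] yaw_y -0.3452 F [ 1.5449 -1.2853  0.0153] w 94.1 j [ 0.6239  0.2035 -0.2654  1.9155  0.0621  1.0297 -0.0134] down [ 0.0006 -0.0004 -1.    ]
turn [-0.001  0.001 -0.005] shift [  0.392  -3.013 -11.574]
turn [22.499 -0.007 -0.002] shift [  0.392  -3.013 -11.574]
```

Request:
move_arm([
  [[0, 0, 0], [0.39, -3.01, -11.57], 60],
  [[0, 0, 0], [0.39, -3.01, -11.57], 60],
  [[0, 0, 0], [0.39, -3.01, -11.57], 60],
  [[0, 0, 0], [0.39, -3.01, -11.57], 60],
  [[0, 0, 0], [0.39, -3.01, -11.57], 60],
  [[0, 0, 0], [0.39, -3.01, -11.57], 60],
  [[0, 0, 0], [0.39, -3.01, -11.57], 60],
  [[0, 0, 0], [0.39, -3.01, -11.57], 60],
])

```text
time_s: 3.3
ee_pos: [0.4975, 0.1383, 0.2068]
tcp_rot: [0.407, 0.579, 0.406, -0.578]
force: [0.3, -0.2, -0.3]
width: 0.638
```

```bash
python3 - <<'E'
from h import *
st(); plan([.516,.3355,.2],-.345)
E
```

```text
t 3.3 p [0.4975 0.1383 0.2068] yaw_y -0.3454 F [ 0.3416 -0.2155 -0.263 ] w 59.9 j [ 0.0887  0.2232 -0.5514  1.9447  0.1378  1.0094 -0.8705] down [ 0.0008  0.     -1.    ]
turn [-0.003 -0.002 -0.006] shift [ 0.136 -0.987 -3.838]
turn [22.497 -0.009  0.003] shift [ 0.136 -0.987 -3.838]
```

Request:
move_arm([
  [[0, 0, 0], [0.14, -0.99, -3.84], 50],
  [[0, 0, 0], [0.14, -0.99, -3.84], 50],
  [[0, 0, 0], [0.14, -0.99, -3.84], 50],
  [[0, 0, 0], [0.14, -0.99, -3.84], 50],
  [[0, 0, 0], [0.14, -0.99, -3.84], 50],
  [[0, 0, 0], [0.14, -0.99, -3.84], 50],
])

```text
time_s: 3.9
ee_pos: [0.5153, 0.3348, 0.199]
tcp_rot: [-0.407, -0.578, -0.408, 0.578]
force: [0.9, -1.3, -0.2]
width: 0.531
```

```bash
python3 - <<'E'
from h import *
st(); w=shot('wrist','w1'); c=shot('scene'); print(w['pose'])
for d in env.cut_out('bar',w): print(d['position'],d['p'],d['region'].sum())
m=region('bar',w,proj(w,[.516,.3355,.02])[0],120)
print(proj(w,[.516,.3355,.054]))
if m is not None:
    r=fit([(w,m)],MODEL['bar'],(.516,.3355,-.345)); print(r); p=r[0]; 
    o=w['img'].copy(); e=(render(w,MODEL['bar'],p)>.5).astype(np.uint8); cv2.drawContours(o,cv2.findContours(e,0,1)[0],-1,(255,0,0),1); cv2.imwrite('pics/w1o.png',o[:,:,::-1])
    plan([p[0],p[1],.049],p[2])
m=region('bar',c,(364,260))
E
```

```text
t 3.9 p [0.5153 0.3348 0.199 ] yaw_y -0.3429 F [ 0.925  -1.3324 -0.1563] w 49.9 j [-0.2198  0.4072 -0.5941  1.7371  0.254   1.0755 -1.2407] down [-0.0009  0.     -1.    ]
[[ 0.9415 -0.3277 -0.0785  0.5365]
 [-0.337  -0.9169 -0.2139  0.3965]
 [-0.0019  0.2278 -0.9737  0.3647]
 [ 0.      0.      0.      1.    ]]
[188.8, 329.7] 0.85 297
[258.9, 174.8] 0.6 2422
[146.1, 225.8] 0.6 988
[25.1, 241.1] 0.6 1729
[[257.9616 185.2482]]
(array([ 0.5162,  0.3354, -0.3395]), np.float64(0.08149256557226181))
turn [-0.053  0.002 -0.004] shift [ 3.013 -0.026 -0.058]
turn [22.447 -0.007 -0.004] shift [ 3.013 -0.026 -0.058]
```

View pics/w1o.png

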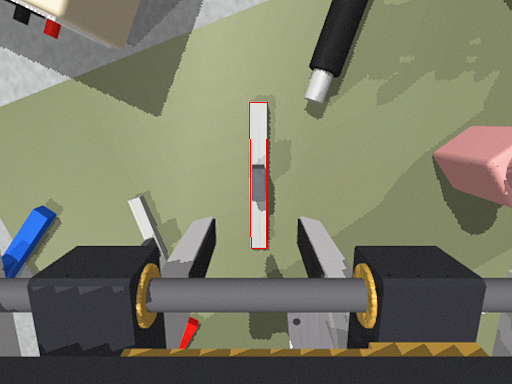

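Request:
move_arm([
  [[-0.05, 0, 0], [1.0, -0.026, -0.02], 40],
  [[-0.05, 0, 0], [2.0, -0.026, -0.02], 40],
  [[-0.05, 0, 0], [2.8, -0.026, -0.02], 40],
  [[-0.05, 0, 0], [3.22, -0.026, -0.02], 40],
  [[-0.05, 0, 0], [3.22, -0.026, -0.02], 40],
  [[-0.05, 0, 0], [3.22, -0.026, -0.02], 5],
  [[-0.05, 0, 0], [3.22, -0.026, -0.02], 5],
  [[-0.05, 0, 0], [3.22, -0.026, -0.02], 5],
])

```text
time_s: 4.95
ee_pos: [0.5159, 0.3355, 0.0402]
tcp_rot: [0.409, 0.578, 0.409, -0.576]
force: [0.4, 0.4, -0.0]
width: 0.206
```

Request:
move_arm([
  [[0, 0, 0], [0, 0, 0], 5],
  [[0, 0, 0], [0, 0, 0], 5],
  [[0, 0, 0], [-0.2, 0, 0], 5],
  [[0, 0, 0], [-0.8, 0, 0], 5],
  [[0, 0, 0], [-1.6, 0, 0], 5],
  [[0, 0, 0], [-1.6, 0, 0], 5],
])

```text
time_s: 5.55
ee_pos: [0.5168, 0.337, 0.1239]
tcp_rot: [0.409, 0.579, 0.409, -0.574]
force: [0.3, 0.4, -4.2]
width: 0.15
```

```bash
python3 - <<'E'
from h import *
s=st(); w=shot('wrist','w2')
R=q2R(s['tcp_rot']).as_matrix()
for d in env.cut_out('bar',w)[:4]: print(np.array(d['position']),d['p'],d['region'].sum())
m=region('bar',w,proj(w,s['ee_pos'])[0],60)
z=s['ee_pos'][2]-.038
if m is not None:
    print(fit([(w,m)],MODEL['bar'],(*s['ee_pos'][:2],np.arctan2(R[1,1],R[0,1]),z)),z)
# place target
f=np.array([.5505,.0355,-.2488])
E
```

```text
t 5.55 p [0.5168 0.337  0.1239] yaw_y -0.3379 F [ 0.3408  0.3676 -4.2289] w 14.1 j [-0.2449  0.487  -0.5705  1.8033  0.3204  0.9371 -1.2909] down [ 0.0057  0.0039 -1.    ]
[113.  244.2] 0.66 1120
[257.7 186.7] 0.61 6556
[  0.6 243.9] 0.48 61
(array([ 0.5158,  0.3374, -0.3394]), np.float64(0.2583511173725128)) 0.08593014753707143
```

```bash
python3 - <<'E'
from h import *
st(); plan([.578,-.055,.22],-.249)
E
```

```text
t 5.7 p [0.5147 0.3347 0.1183] yaw_y -0.3382 F [ 0.2097 -0.9332 -4.3878] w 13.7 j [-0.246   0.4928 -0.5679  1.8085  0.3224  0.9339 -1.2924] down [-0.0001 -0.0004 -1.    ]
turn [-0.639  0.003 -0.   ] shift [-2.03   3.779  6.933]
turn [21.861 -0.001 -0.005] shift [-2.03   3.779  6.933]
```

Request:
move_arm([
  [[0, 0, 0], [-0.8, 0.2, 0.4], 5],
  [[-0.3, 0, 0], [-1.6, 0.6, 1.1], 5],
  [[-0.6, 0, 0], [-2.03, 1.1, 2.0], 5],
  [[-0.64, 0, 0], [-2.03, 1.6, 2.9], 5],
  [[-0.64, 0, 0], [-2.03, 2.1, 3.8], 5],
  [[-0.64, 0, 0], [-2.03, 2.6, 4.7], 5],
  [[-0.64, 0, 0], [-2.03, 3.1, 5.6], 5],
  [[-0.64, 0, 0], [-2.03, 3.5, 6.4], 5],
])

```text
time_s: 6.5
ee_pos: [0.5716, -0.0153, 0.2187]
tcp_rot: [-0.434, -0.558, -0.435, 0.559]
force: [1.0, -0.2, -4.3]
width: 0.148
```

Request:
move_arm([
  [[0, 0, 0], [0, 0.28, 0.53], 5],
  [[0, 0, 0], [0, 0.28, 0.53], 5],
  [[0, 0, 0], [0, 0.28, 0.53], 5],
])

```text
time_s: 6.8
ee_pos: [0.5787, -0.0426, 0.2186]
tcp_rot: [-0.433, -0.558, -0.434, 0.559]
force: [-0.1, 0.5, -4.1]
width: 0.147
```

```bash
python3 - <<'E'
from h import *
st(); w=shot('wrist','w3'); np.save('w3.npy',dict(mtx=w['mtx'],pose=w['pose'],img=w['img']),allow_pickle=True)
for q in ('stud','stud_top','edge','fixture','bar'):
    for d in env.boxes_of(q,w)[:3]: print(q,np.round(d['position'],1),d['p'])
E
```

```text
t 6.8 p [ 0.5787 -0.0426  0.2186] yaw_y -0.2499 F [-0.0738  0.516  -4.0535] w 13.8 j [ 0.3697  0.3147 -0.4971  1.7967  0.1677  1.0744 -0.4373] down [-0.0024  0.0006 -1.    ]
stud [182.9 166.6] 0.56
stud [206.2 100.9] 0.35
stud_top [178.2 165.4] 0.59
edge [204.6  99. ] 0.82
fixture [206.1 102.1] 0.67
bar [255.9 186.7] 0.95
bar [12.2 55.1] 0.74
bar [ 91.7 216.7] 0.61
```

View pics/w3.png

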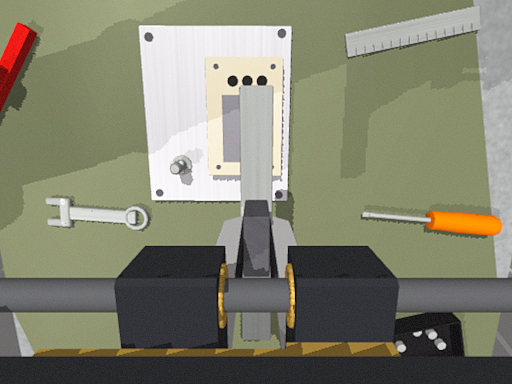

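```bash
python3 - <<'E'
from h import *
w=np.load('w3.npy',allow_pickle=True).item(); I=w['img'].astype(float)
b=I[:,:,0]-I[:,:,2]
print(b[70:160:30,200:215])
print(b[50:64,215], b[168:184,215])
# subpixel edges
def sub(line,i0):
    lo,hi=np.median(line[:4]),np.median(line[-4:]); t=(lo+hi)/2
    k=np.argmax((line>t) if hi>lo else (line<t)); return i0+k-1+(t-line[k-1])/(line[k]-line[k-1])
rows=np.arange(66,166); P=np.array([ray(w,(sub(b[r,200:214],200),r),.026)[:2] for r in rows])
top=np.array([ray(w,(c,sub(b[50:66,c],50)),.026)[:2] for c in range(212,236)])
bot=np.array([ray(w,(c,sub(b[168:184,c],168)),.026)[:2] for c in range(212,236)])
for n,L in(('face',P),('top',top),('bot',bot)):
    v=cv2.fitLine(L.astype(np.float32),cv2.DIST_HUBER,0,1e-4,1e-4).ravel(); print(n,v,'ang',np.arctan2(v[1],v[0])%np.pi-np.pi/2)
v=cv2.fitLine(P.astype(np.float32),cv2.DIST_HUBER,0,1e-4,1e-4).ravel(); y=v[:2]*np.sign(v[1]); p0=v[2:]
st_,sb=[(L.mean(0)-p0)@y for L in(top,bot)]; print('len',st_-sb)
e=p0+y*(st_+sb)/2; x=np.array([y[1],-y[0]]); print('edge',e,'yaw',np.arctan2(-y[0],y[1]))
R=np.c_[x,y]
for px in ((182.9,166.6),(178.2,165.4),(180,164)): print(R.T@(ray(w,px,.044)[:2]-e))
q=proj(w,[*(e+R@[-.0345,-.055]),.044])[0]; print('stud pred px',q)
f=np.array([.5505,.0355]); print('plate in edge frame',R.T@(f-e))
o=cv2.resize(w['img'][40:210,130:300],(680,680),interpolation=cv2.INTER_CUBIC)
for p in [(0,0,.026),(0,.065,.026),(0,-.065,.026),(-.0345,-.055,.044),(-.0345,-.055,.01)]:
    u=proj(w,[*(e+R@p[:2]),p[2]])[0]; u=((u-[130,40]+.5)*4).astype(int); cv2.circle(o,tuple(int(k) for k in u),3,(255,0,0),-1)
cv2.imwrite('pics/w3o.png',cv2.resize(o,(600,600))[:,:,::-1])
E
```

```text
[[-1. -2. -1. -3.  1. 25. 38. 38. 38. 40. 39. 37. 36. 37. 38.]
 [-1. -1. -3.  0. -3. -1. 31. 43. 40. 40. 40. 40. 42. 40. 41.]
 [-1. -1. -1.  0. -1. -2.  0. 21. 30. 30. 28. 30. 30. 30. 28.]]
[-1. -1. -3. -1. -1. -2.  4. 35. 35. 38. 37. 38. 37. 43.] [38. 31. 30. 33. 30. 37. 49. 18. -8. -5. -2.  0. -1. -1. -2.  0.]
face [0.2508 0.968  0.54   0.0403] ang -0.2534864
top [ 0.9685 -0.2492  0.576   0.0957] ang 1.3189703
bot [ 0.9667 -0.256   0.5373 -0.0287] ang 1.3119606
len 0.128908531210044
edge [0.5396 0.0385] yaw -0.25348642
[-0.025 -0.053]
[-0.0302 -0.0517]
[-0.0281 -0.0501]
stud pred px [174.4711 168.3593]
plate in edge frame [ 0.0113 -0.0002]
```

View pics/w3o.png

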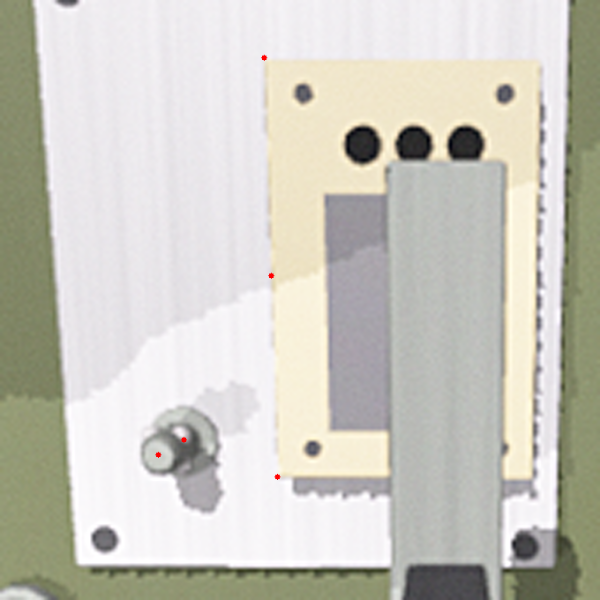

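```bash
cat >> h.py <<'E'
E0=np.array([.5396,.0385]); YAW=-.2535
RE=np.array([[np.cos(YAW),-np.sin(YAW)],[np.sin(YAW),np.cos(YAW)]])
def ef(s): print('edge frame tcp',RE.T@(s['ee_pos'][:2]-E0),s['ee_pos'][2],'F_e',RE.T@s['force'][:2],s['force'][2])
E
python3 - <<'E'
from h import *
s=st(); 
plan([*(E0+RE@[-.0135,0]),.10],YAW)
E
```

```text
t 7.1 p [ 0.5792 -0.0412  0.2199] yaw_y -0.2471 F [ 0.5239 -0.2556 -4.0256] w 13.6 j [ 0.3678  0.3131 -0.4978  1.796   0.1678  1.0747 -0.4369] down [-0.0002  0.0002 -1.    ]
turn [ 0.046 -0.001  0.002] shift [ 2.398 -1.428 -1.353]
turn [-22.454  -0.003  -0.001] shift [ 2.398 -1.428 -1.353]
```

Request:
move_arm([
  [[0.05, 0, 0], [0.4, -0.7, -0.6], 5],
  [[0.05, 0, 0], [1.0, -1.43, -1.35], 5],
  [[0.05, 0, 0], [1.8, -1.43, -1.35], 5],
  [[0.05, 0, 0], [2.4, -1.43, -1.35], 5],
  [[0.05, 0, 0], [2.4, -1.43, -1.35], 5],
  [[0.05, 0, 0], [2.4, -1.43, -1.35], 5],
])

```text
time_s: 7.7
ee_pos: [0.527, 0.0412, 0.1006]
tcp_rot: [-0.432, -0.56, -0.432, 0.56]
force: [0.6, 0.7, -3.4]
width: 0.146
```

```bash
python3 - <<'E'
from h import *
s=st(); shot('top'); s=st(); ef(s)
plan([*(E0+RE@[-.0135,0]),.053],YAW)
w=shot('wrist','w4')
cv2.imwrite('pics/w4c.png',cv2.resize(w['img'][40:290,130:380],(600,600),interpolation=cv2.INTER_CUBIC)[:,:,::-1])
E
```

```text
t 7.7 p [0.527  0.0412 0.1006] yaw_y -0.2551 F [ 0.599   0.7181 -3.4063] w 13.8 j [ 0.2285  0.3793 -0.5135  2.0144  0.2535  0.8094 -0.6861] down [-0.0003  0.0003 -1.    ]
t 7.75 p [0.5277 0.0411 0.1014] yaw_y -0.2556 F [ 0.8899  0.3485 -3.9445] w 13.7 j [ 0.229   0.3782 -0.5137  2.0137  0.2535  0.8094 -0.6861] down [ 0.0015  0.0003 -1.    ]
edge frame tcp [-0.0122 -0.0005] 0.10141891018456299 F_e [0.774  0.5606] -3.9444735784313547
turn [-0.015 -0.005 -0.01 ] shift [ 0.968 -0.028 -0.01 ]
turn [22.485 -0.015  0.008] shift [ 0.968 -0.028 -0.01 ]
```

View pics/w4c.png

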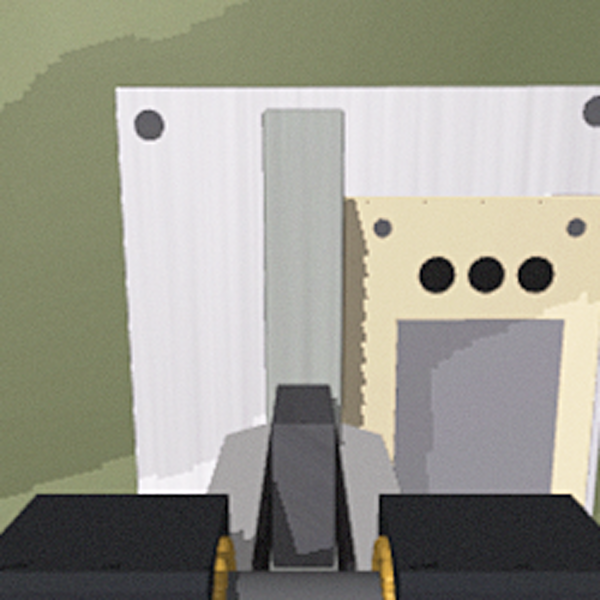

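Request:
move_arm([
  [[0, 0, 0], [0.3, -0.01, 0], 5],
  [[0, 0, 0], [0.6, -0.01, 0], 5],
  [[0, 0, 0], [0.8, -0.01, 0], 5],
  [[0, 0, 0], [0.9, -0.01, 0], 5],
  [[0, 0, 0], [0.97, -0.01, 0], 5],
  [[0, 0, 0], [0.97, -0.01, 0], 5],
  [[0, 0, 0], [0.97, -0.01, 0], 5],
])

```text
time_s: 8.5
ee_pos: [0.5264, 0.041, 0.0517]
tcp_rot: [0.432, 0.56, 0.432, -0.56]
force: [0.2, 0.0, -4.5]
width: 0.148
```

Request:
move_arm([
  [[0, 0, 0], [0.04, 0, 0], 5],
  [[0, 0, 0], [0.08, 0, 0], 5],
  [[0, 0, 0], [0.08, 0, 0], 5],
])

```text
time_s: 8.8
ee_pos: [0.5268, 0.0411, 0.049]
tcp_rot: [0.433, 0.56, 0.432, -0.559]
force: [-8.5, 0.9, 25.7]
width: 0.148
```

```bash
python3 - <<'E'
from h import *
s=st(); ef(s); plan([*(E0+RE@[-.010,0]),s['ee_pos'][2]],YAW)
E
```

```text
t 8.8 p [0.5268 0.0411 0.049 ] yaw_y -0.2557 F [-8.4676  0.8777 25.7032] w 13.9 j [ 0.194   0.4546 -0.4792  2.0482  0.3178  0.7081 -0.7431] down [ 0.0015 -0.0005 -1.    ]
edge frame tcp [-0.0131 -0.0007] 0.049012613062415104 F_e [-8.4171 -1.274 ] 25.703186084902434
turn [-0.016  0.001 -0.011] shift [ 0.     0.061 -0.013]
turn [22.484 -0.018 -0.001] shift [ 0.     0.061 -0.013]
```

Request:
move_arm([
  [[0, 0, 0], [-0.03, 0, 0], 5],
  [[0, 0, 0], [-0.03, 0.03, 0], 5],
  [[0, 0, 0], [-0.03, 0.05, 0], 5],
  [[0, 0, 0], [-0.03, 0.06, 0], 5],
  [[0, 0, 0], [-0.03, 0.06, 0], 5],
])

```text
time_s: 9.3
ee_pos: [0.5287, 0.0402, 0.0491]
tcp_rot: [-0.432, -0.559, -0.432, 0.56]
force: [-6.0, 1.4, 8.4]
width: 0.148
```

```bash
python3 - <<'E'
from h import *
s=st(); ef(s)
E
```

```text
t 9.3 p [0.5287 0.0402 0.0491] yaw_y -0.2557 F [-6.0445  1.3514  8.3688] w 13.9 j [ 0.1958  0.458  -0.479   2.0422  0.3166  0.7132 -0.7388] down [-0.0011 -0.0002 -1.    ]
edge frame tcp [-0.011  -0.0011] 0.0490554281020936 F_e [-6.1902 -0.2077] 8.368754695509482
```

Request:
move_arm([
  [[0, 0, 0], [-0.01, 0.01, 0], 5],
  [[0, 0, 0], [-0.01, 0.025, 0], 5],
  [[0, 0, 0], [-0.01, 0.025, 0], 5],
])

```text
time_s: 9.6
ee_pos: [0.5305, 0.0398, 0.0493]
tcp_rot: [0.432, 0.56, 0.432, -0.56]
force: [-0.4, 0.1, -4.7]
width: 0.147
```

```bash
python3 - <<'E'
from h import *
s=st(); ef(s)
E
```

```text
t 9.6 p [0.5305 0.0398 0.0493] yaw_y -0.2558 F [-0.4331  0.1297 -4.7007] w 13.9 j [ 0.1966  0.4594 -0.4784  2.0391  0.3168  0.7139 -0.7372] down [-0.      0.0001 -1.    ]
edge frame tcp [-0.0092 -0.0011] 0.04929183196703937 F_e [-0.4518  0.0169] -4.700666235428761
```

Request:
move_arm([
  [[0, 0, 0], [0, 0.02, 0], 5],
  [[0, 0, 0], [0, 0.03, 0], 5],
  [[0, 0, 0], [0, 0.03, 0], 5],
])

```text
time_s: 9.9
ee_pos: [0.531, 0.0396, 0.0492]
tcp_rot: [-0.432, -0.559, -0.433, 0.56]
force: [-4.8, 1.5, -1.2]
width: 0.142
```

```bash
python3 - <<'E'
from h import *
s=st(); ef(s)
E
```

```text
t 9.9 p [0.531  0.0396 0.0492] yaw_y -0.2554 F [-4.8113  1.5436 -1.2318] w 13.4 j [ 0.1968  0.4609 -0.4784  2.0368  0.3166  0.7163 -0.7359] down [-0.0016 -0.0001 -1.    ]
edge frame tcp [-0.0086 -0.0011] 0.04918798979547857 F_e [-5.0447  0.2876] -1.2318258856928763
```

Request:
move_arm([
  [[0, 0, 0], [0.01, 0.02, 0], 5],
  [[0, 0, 0], [0.015, 0.02, 0], 5],
  [[0, 0, 0], [0.015, 0.02, 0], 5],
])

```text
time_s: 10.2
ee_pos: [0.5311, 0.0396, 0.049]
tcp_rot: [-0.432, -0.559, -0.433, 0.56]
force: [-16.1, 1.8, 19.4]
width: 0.146
```

```bash
python3 - <<'E'
from h import *
s=st(); ef(s)
E
```

```text
t 10.2 p [0.5311 0.0396 0.049 ] yaw_y -0.2551 F [-16.0564   1.8321  19.3694] w 13.7 j [ 0.1964  0.4619 -0.4782  2.0356  0.3169  0.718  -0.7359] down [-0.0029 -0.0006 -1.    ]
edge frame tcp [-0.0085 -0.0011] 0.049033006103636735 F_e [-16.0027  -2.2533] 19.369420548625037
```

Request:
move_arm([
  [[0, 0, 0], [-0.005, -0.02, 0], 5],
  [[0, 0, 0], [-0.01, -0.02, 0], 5],
  [[0, 0, 0], [-0.01, -0.02, 0], 30],
  [[0, 0, 0], [-0.01, -0.02, 0], 30],
  [[0, 0, 0], [-0.01, -0.02, 0], 30],
])

```text
time_s: 10.7
ee_pos: [0.5323, 0.0395, 0.0494]
tcp_rot: [0.432, 0.56, 0.432, -0.559]
force: [0.3, 0.1, -1.1]
width: 0.317
```

```bash
python3 - <<'E'
from h import *
s=st(); ef(s)
E
```

```text
t 10.7 p [0.5323 0.0395 0.0494] yaw_y -0.2557 F [ 0.3147  0.1256 -1.1193] w 29.8 j [ 0.1967  0.461  -0.4778  2.0358  0.3175  0.7148 -0.7362] down [ 0.0009  0.0002 -1.    ]
edge frame tcp [-0.0073 -0.0009] 0.04943763708816034 F_e [0.2731 0.2005] -1.1192767022309322
```

Request:
move_arm([
  [[0, 0, 0], [-0.3, -0.01, 0], 30],
  [[0, 0, 0], [-1.0, -0.01, 0], 30],
  [[0, 0, 0], [-2.0, -0.01, 0.3], 40],
  [[0, 0, 0], [-2.8, -0.01, 0.8], 50],
  [[0, 0, 0], [-2.8, -0.01, 1.2], 50],
  [[0, 0, 0], [-2.8, -0.01, 1.2], 50],
  [[0, 0, 0], [-2.8, -0.01, 1.2], 50],
])

```text
time_s: 11.4
ee_pos: [0.5161, -0.0185, 0.19]
tcp_rot: [0.432, 0.56, 0.432, -0.56]
force: [-0.5, 0.3, -0.3]
width: 0.53
```

```bash
python3 - <<'E'
from h import *
s=st(); ef(s); w=shot('wrist','w5')
m=region('bar',w,proj(w,[.5315,.0395,.05])[0],80)
if m is not None:
    r=fit([(w,m)],MODEL['bar'],(.5315,.0395,-.2535,.01)); print(r,m.sum(),RE.T@(r[0][:2]-E0))
b=proj(w,[[*(E0+RE@[-.0345+.0015,-.055]),z] for z in(.044,.01)]); print('stud px',b)
for q in('stud','stud_top'):
    for d in env.boxes_of(q,w)[:2]: print(q,d['position'],d['p'])
cv2.imwrite('pics/w5c.png',cv2.resize(w['img'][0:250,130:380],(600,600),interpolation=cv2.INTER_CUBIC)[:,:,::-1])
plan([.5692,-.3307,.2],-.2557)
E
```

```text
t 11.4 p [ 0.5161 -0.0185  0.19  ] yaw_y -0.2564 F [-0.4664  0.2689 -0.2637] w 49.9 j [ 0.376   0.2404 -0.5323  1.9631  0.1468  0.9745 -0.4828] down [ 0.0009 -0.0001 -1.    ]
edge frame tcp [-0.0084 -0.0611] 0.19001109478333023 F_e [-0.5189  0.1433] -0.26371615786456504
(array([ 0.5296,  0.0397, -0.2505]), np.float64(0.01940184086561203)) 3260.0 [-0.0099 -0.0014]
stud px [[233.3795 180.2817]
 [235.5339 174.6854]]
stud [232.1, 176.3] 0.58
stud_top [232.0, 178.2] 0.56
turn [ 0.01  -0.002  0.006] shift [-0.226  2.604  5.795]
turn [-22.49   -0.009  -0.004] shift [-0.226  2.604  5.795]
```

View pics/w5c.png

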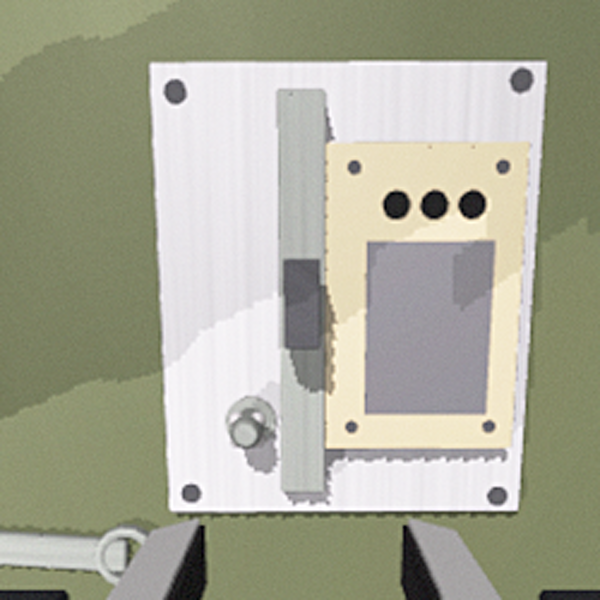

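Bar is flush against the face: camera fit gives x = -9.9 mm, and the picture shows no gap. The stud's top is at wrist pixel (232.7,178.3). Next is the cap, which I'll view at the same yaw so the camera bias cancels.

Request:
move_arm([
  [[0, 0, 0], [-0.2, 0.4, 0.9], 50],
  [[0, 0, 0], [-0.2, 0.8, 1.8], 50],
  [[0, 0, 0], [-0.2, 1.2, 2.7], 50],
  [[0, 0, 0], [-0.2, 1.6, 3.6], 50],
  [[0, 0, 0], [-0.2, 2.0, 4.5], 50],
  [[0, 0, 0], [-0.2, 2.4, 5.4], 50],
  [[0, 0, 0], [-0.2, 2.6, 5.8], 50],
  [[0, 0, 0], [-0.2, 2.6, 5.8], 50],
])

```text
time_s: 12.4
ee_pos: [0.5683, -0.335, 0.1978]
tcp_rot: [-0.431, -0.56, -0.432, 0.561]
force: [-0.6, 0.3, 0.3]
width: 0.535
```

```bash
python3 - <<'E'
from h import *
for _ in range(2): t=shot('top')
s=st(); w=shot('wrist','w6')
for d in env.cut_out('cap',w)[:3]: print(d['position'],d['p'],d['region'].sum())
m=region('cap',w,proj(w,[.5692,-.3307,.02])[0],50)
p=np.array([.5692,-.3307])
if m is not None:
    r=fit([(w,m)],MODEL['cap'],(*p,0),False); print(r,m.sum()); p=r[0]
    o=w['img'].copy(); e=(render(w,MODEL['cap'],[*p,0])>.5).astype(np.uint8); cv2.drawContours(o,cv2.findContours(e,0,1)[0],-1,(255,0,0),1)
    u=proj(w,[*p,.02])[0].astype(int); cv2.imwrite('pics/w6c.png',cv2.resize(o[max(u[1]-50,0):u[1]+50,max(u[0]-50,0):u[0]+50],(500,500),interpolation=cv2.INTER_NEAREST)[:,:,::-1])
plan([*p,.028],-.2557)
# stud from w5: camera pose relative to tcp reuse
s5=np.array([.5161,-.0185,.19])
w5=dict(w); Rn=q2R(s['tcp_rot']).as_matrix(); 
P=w['pose'].copy(); P[:3,3]+=s5-s['ee_pos']; w5['pose']=P
for px in((232.,178.2),(232.9,178.3)): g=ray(w5,px,.044)[:2]; print('stud',g,RE.T@(g-E0))
E
```

```text
t 12.5 p [ 0.5687 -0.3309  0.1983] yaw_y -0.2551 F [-0.1918 -0.0262  1.04  ] w 50.1 j [ 0.7033  0.4424 -0.3682  1.6455  0.1737  1.0876  0.0312] down [-0.0009  0.0014 -1.    ]
[259.6, 177.9] 0.84 879
(array([ 0.5682, -0.33  ]), np.float64(0.07899601757526398)) 879.0
turn [ 0.016 -0.004  0.002] shift [ 3.424 -0.014  0.005]
turn [-22.484  -0.003  -0.006] shift [ 3.424 -0.014  0.005]
stud [ 0.4928 -0.0038] [-0.0347 -0.0527]
stud [ 0.4937 -0.0041] [-0.0338 -0.0528]
```

View pics/w6c.png

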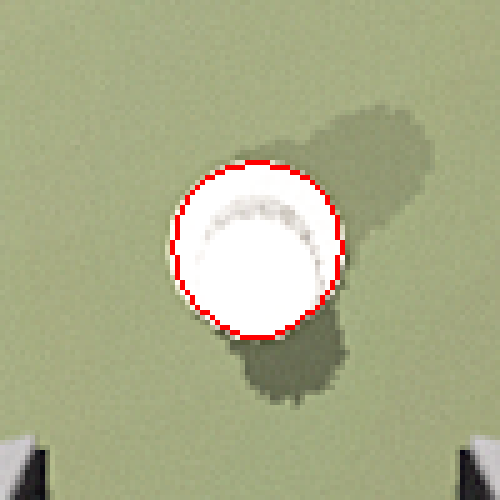

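Request:
move_arm([
  [[0, 0, 0], [0.8, -0.01, 0], 50],
  [[0, 0, 0], [1.7, -0.01, 0], 50],
  [[0, 0, 0], [2.5, -0.01, 0], 50],
  [[0, 0, 0], [3.1, -0.01, 0], 50],
  [[0, 0, 0], [3.4, -0.01, 0], 50],
  [[0, 0, 0], [3.4, -0.01, 0], 50],
  [[0, 0, 0], [3.4, -0.01, 0], 50],
  [[0, 0, 0], [3.4, -0.01, 0], 15],
])

```text
time_s: 13.45
ee_pos: [0.5692, -0.3321, 0.0312]
tcp_rot: [0.433, 0.56, 0.431, -0.559]
force: [0.7, 0.1, -0.5]
width: 0.479
```

Request:
move_arm([
  [[0, 0, 0], [0, 0, 0], 15],
  [[0, 0, 0], [0, 0, 0], 15],
  [[0, 0, 0], [0, 0, 0], 15],
  [[0, 0, 0], [0, 0, 0], 15],
])

```text
time_s: 13.85
ee_pos: [0.5685, -0.332, 0.03]
tcp_rot: [0.432, 0.56, 0.432, -0.56]
force: [-1.3, 0.1, 7.5]
width: 0.272
```

```bash
python3 - <<'E'
from h import *
s=st()
E
```

```text
t 13.85 p [ 0.5685 -0.332   0.03  ] yaw_y -0.2558 F [-1.3091  0.1105  7.5402] w 25.6 j [ 0.6682  0.6261 -0.3233  1.7621  0.264   0.795  -0.0395] down [ 0.0009 -0.0005 -1.    ]
```

Request:
move_arm([
  [[0, 0, 0], [-0.3, 0, 0], 15],
  [[0, 0, 0], [-1.2, 0, 0], 15],
  [[0, 0, 0], [-2.0, 0, 0], 15],
  [[0, 0, 0], [-2.0, 0, 0], 15],
  [[0, 0, 0], [-2.0, 0, 0], 15],
])

```text
time_s: 14.35
ee_pos: [0.5685, -0.3321, 0.1309]
tcp_rot: [0.433, 0.56, 0.431, -0.559]
force: [0.4, -0.1, -1.1]
width: 0.267
```

```bash
python3 - <<'E'
from h import *
shot('top');s=st(); w=shot('wrist','w7')
for d in env.cut_out('cap',w)[:3]: print(d['position'],d['p'],d['region'].sum())
m=region('cap',w,proj(w,s['ee_pos'])[0],60)
if m is not None:
  for dz in(.028,.030):
    r=fit([(w,m)],MODEL['cap'],(*s['ee_pos'][:2],0,s['ee_pos'][2]-dz),False); print(r,m.sum(),'cap-tcp edge frame',RE.T@(r[0]-s['ee_pos'][:2]))
u=proj(w,s['ee_pos'])[0].astype(int);print(u); cv2.imwrite('pics/w7c.png',cv2.resize(w['img'][max(u[1]-75,0):u[1]+75,u[0]-100:u[0]+100],(600,450),interpolation=cv2.INTER_CUBIC)[:,:,::-1])
plan([*(E0+RE@[-.033,-.054]),.11],YAW)
E
```

```text
t 14.4 p [ 0.5678 -0.3318  0.1295] yaw_y -0.2557 F [ 0.7121 -0.5204 -0.5054] w 25.7 j [ 0.6947  0.508  -0.3564  1.707   0.2084  0.9638  0.0045] down [ 0.0001 -0.0002 -1.    ]
[255.3, 230.3] 0.88 3301
(array([ 0.5671, -0.3289]), np.float64(0.17536352574825287)) 3301.0 cap-tcp edge frame [-0.0014  0.0026]
(array([ 0.567 , -0.3297]), np.float64(0.14953802525997162)) 3301.0 cap-tcp edge frame [-0.0013  0.0018]
[258 238]
turn [-0.015 -0.004  0.013] shift [ 0.371 -3.066 -5.937]
turn [22.485  0.021  0.006] shift [ 0.371 -3.066 -5.937]
```

View pics/w7c.png

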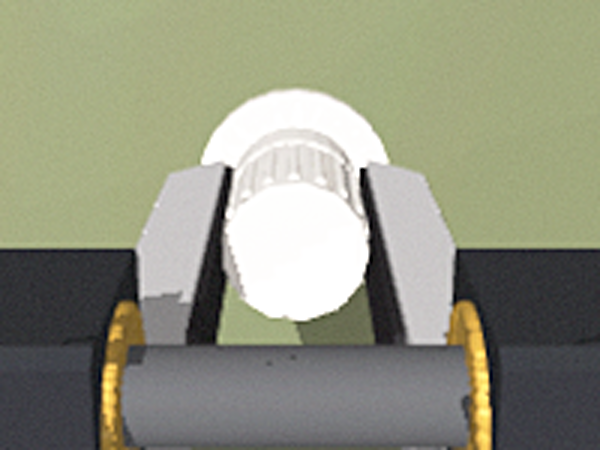

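```bash
python3 - <<'E'
from h import *
plan([*(E0+RE@[-.033,-.105]),.11],YAW)
E
```

```text
turn [-0.015 -0.004  0.013] shift [ 0.37  -3.064 -4.917]
turn [22.485  0.021  0.006] shift [ 0.37  -3.064 -4.917]
```

Request:
move_arm([
  [[0, 0, 0], [0, -0.5, -0.8], 15],
  [[0, 0, 0], [0, -1.0, -1.6], 15],
  [[0, 0, 0], [0, -1.5, -2.4], 15],
  [[0, 0, 0], [0, -2.0, -3.2], 15],
  [[0, 0, 0], [0.2, -2.5, -4.0], 15],
  [[0, 0, 0], [0.37, -2.9, -4.7], 15],
  [[0, 0, 0], [0.37, -3.06, -4.92], 15],
  [[0, 0, 0], [0.37, -3.06, -4.92], 15],
])

```text
time_s: 15.35
ee_pos: [0.4814, -0.0533, 0.1103]
tcp_rot: [-0.433, -0.559, -0.434, 0.559]
force: [-0.1, -0.6, -1.1]
width: 0.272
```

```bash
python3 - <<'E'
from h import *
for _ in range(4): t=shot('top')
s=st(); ef(s); w=shot('wrist','w8')
for q in('stud','stud_top'):
    for d in env.boxes_of(q,w)[:2]: print(q,d['position'],d['p'])
for P in ([-.033,-.055],[-.033,-.053]): print(P,proj(w,[*(E0+RE@P),.044]))
m=region('cap',w,proj(w,s['ee_pos'])[0],60)
if m is not None: r=fit([(w,m)],MODEL['cap'],(*s['ee_pos'][:2],0,s['ee_pos'][2]-.03),False); print(r,'cap-tcp',RE.T@(r[0]-s['ee_pos'][:2]))
cv2.imwrite('pics/w8c.png',cv2.resize(w['img'][120:280,160:360],(800,640),interpolation=cv2.INTER_CUBIC)[:600,:,::-1])
E
```

```text
t 15.55 p [ 0.4827 -0.0565  0.1107] yaw_y -0.2575 F [ 0.3527  0.475  -1.0212] w 25.5 j [ 0.3977  0.2936 -0.4758  2.0997  0.1881  0.7883 -0.4514] down [ 0.     -0.0001 -1.    ]
edge frame tcp [-0.0313 -0.1062] 0.11065917031376701 F_e [0.2223 0.5483] -1.0211760857522472
stud [252.9, 139.2] 0.71
[-0.033, -0.055] [[255.2182 140.4484]]
[-0.033, -0.053] [[255.2034 137.7199]]
(array([ 0.482 , -0.0545]), np.float64(0.14500972628593445)) cap-tcp [-0.0011  0.0018]
```

View pics/w8c.png

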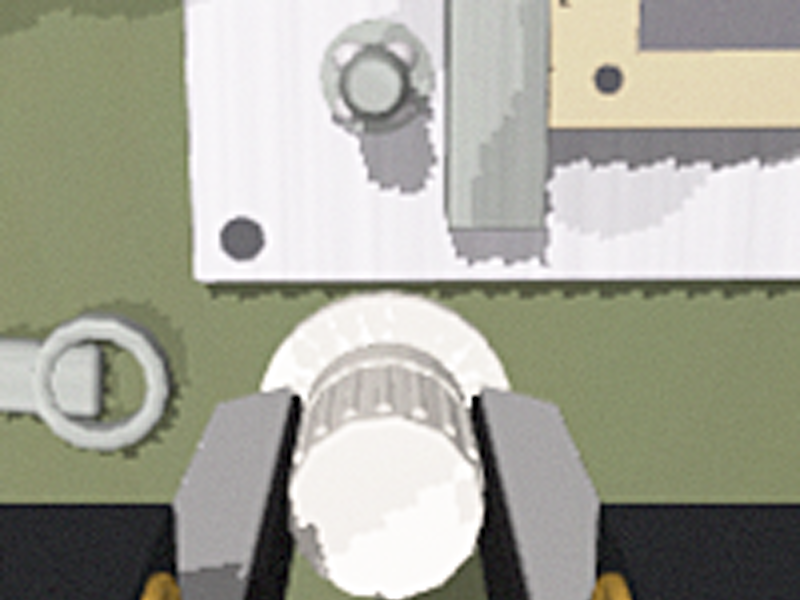

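```bash
python3 - <<'E'
from h import *
w=shot('wrist'); s=st(); z=s['ee_pos'][2]-.03; T=s['ee_pos'][:2]
for dx,dy in((-.0012,0),(-.0012,.0018)):
    c=T+RE@[dx,dy]; print(dy,'flange front row',proj(w,[*(c+RE@[0,.02]),z+.008])[0],'top front/back',proj(w,[[*(c+RE@[0,k]),z+.046] for k in(.013,-.013)])[:,1],'sides',proj(w,[[*(c+RE@[k,0]),z+.046] for k in(-.013,.013)])[:,0])
plan([*(E0+RE@[-.0331,-.0565]),.085],YAW)
E
```

```text
t 15.8 p [ 0.4824 -0.0557  0.1107] yaw_y -0.2566 F [ 0.6707  0.915  -0.4844] w 25.6 j [ 0.3972  0.2931 -0.4768  2.1004  0.188   0.7881 -0.452 ] down [-0.0001  0.0001 -1.    ]
0 flange front row [255.8841 195.0412] top front/back [225.7308 272.3155] sides [230.952  280.9045]
0.0018 flange front row [255.8712 192.238 ] top front/back [222.3759 269.1992] sides [230.8728 280.9529]
turn [-0.022 -0.     0.001] shift [ 0.513 -0.029 -0.98 ]
turn [22.478  0.001  0.001] shift [ 0.513 -0.029 -0.98 ]
```

Request:
move_arm([
  [[0, 0, 0], [0, -0.03, -0.4], 15],
  [[0, 0, 0], [0, -0.03, -0.8], 15],
  [[0, 0, 0], [0.1, -0.03, -0.974], 15],
  [[0, 0, 0], [0.3, -0.03, -0.974], 15],
  [[0, 0, 0], [0.5, -0.03, -0.974], 15],
  [[0, 0, 0], [0.5, -0.03, -0.974], 15],
  [[0, 0, 0], [0.5, -0.03, -0.974], 15],
  [[0, 0, 0], [0.5, -0.03, -0.974], 15],
])

```text
time_s: 16.6
ee_pos: [0.4931, -0.008, 0.0858]
tcp_rot: [0.432, 0.56, 0.432, -0.56]
force: [-0.4, -0.9, -0.5]
width: 0.269
```

```bash
python3 - <<'E'
from h import *
s=st(); ef(s); plan([*(E0+RE@[-.0331,-.0562]),.068],YAW)
E
```

```text
t 16.6 p [ 0.4931 -0.008   0.0858] yaw_y -0.2562 F [-0.3775 -0.881  -0.5133] w 25.3 j [ 0.2977  0.3455 -0.4816  2.1019  0.2336  0.7446 -0.5888] down [ 0.  0. -1.]
edge frame tcp [-0.0333 -0.0567] 0.08578627956161158 F_e [-0.1445 -0.9475] -0.5133304709697081
turn [-0.02 -0.   -0.  ] shift [ 0.356  0.004 -0.01 ]
turn [22.48 -0.    0.  ] shift [ 0.356  0.004 -0.01 ]
```

Lower past the taper, stopping just above the balls.

Request:
move_arm([
  [[0, 0, 0], [0.1, 0, -0.01], 15],
  [[0, 0, 0], [0.2, 0, -0.01], 15],
  [[0, 0, 0], [0.3, 0, -0.01], 15],
  [[0, 0, 0], [0.35, 0, -0.01], 15],
  [[0, 0, 0], [0.35, 0, -0.01], 15],
])

```text
time_s: 17.1
ee_pos: [0.493, -0.0071, 0.0677]
tcp_rot: [-0.432, -0.559, -0.432, 0.56]
force: [-0.3, -0.1, -1.9]
width: 0.272
```

```bash
python3 - <<'E'
from h import *
s=st(); ef(s)
E
```

```text
t 17.1 p [ 0.493  -0.0071  0.0677] yaw_y -0.2555 F [-0.3226 -0.1331 -1.8615] w 25.6 j [ 0.2836  0.3745 -0.4702  2.1135  0.2573  0.7084 -0.6111] down [-0.0008  0.     -1.    ]
edge frame tcp [-0.0337 -0.0559] 0.06772743311850456 F_e [-0.2789 -0.2097] -1.8614737541320965
```

Request:
move_arm([
  [[0, 0, 0], [0.04, 0, 0], 15],
  [[0, 0, 0], [0.08, 0, 0], 15],
  [[0, 0, 0], [0.12, 0, 0], 15],
  [[0, 0, 0], [0.16, 0, 0], 15],
  [[0, 0, 0], [0.2, 0, 0], 15],
])

```text
time_s: 17.6
ee_pos: [0.4934, -0.0077, 0.0584]
tcp_rot: [-0.432, -0.56, -0.432, 0.56]
force: [1.3, -3.8, -6.0]
width: 0.274
```

```bash
python3 - <<'E'
from h import *
s=st(); ef(s)
E
```

```text
t 17.6 p [ 0.4934 -0.0077  0.0584] yaw_y -0.256 F [ 1.2501 -3.8396 -6.0062] w 25.7 j [ 0.2765  0.3896 -0.4626  2.1191  0.2712  0.6884 -0.6232] down [ 0.0003 -0.0007 -1.    ]
edge frame tcp [-0.0332 -0.0563] 0.058357621246801765 F_e [ 2.1731 -3.4034] -6.0061517589459665
```

Request:
move_arm([
  [[0, 0, 0], [0.03, 0, 0], 15],
  [[0, 0, 0], [0.06, 0, 0], 15],
  [[0, 0, 0], [0.08, 0, 0], 15],
  [[0, 0, 0], [0.08, 0, 0], 15],
])

```text
time_s: 18.0
ee_pos: [0.4933, -0.0071, 0.0541]
tcp_rot: [-0.432, -0.56, -0.432, 0.56]
force: [0.5, -3.7, -1.4]
width: 0.27
```

```bash
python3 - <<'E'
from h import *
s=st(); ef(s)
E
```

```text
t 18.0 p [ 0.4933 -0.0071  0.0541] yaw_y -0.2555 F [ 0.5359 -3.7372 -1.3702] w 25.4 j [ 0.2731  0.3967 -0.4599  2.1215  0.2762  0.6799 -0.6279] down [-0.0001  0.0001 -1.    ]
edge frame tcp [-0.0334 -0.0558] 0.05408456783925651 F_e [ 1.4561 -3.4834] -1.3701949845073935
```

Request:
move_arm([
  [[0, 0, 0], [0.02, 0, 0], 15],
  [[0, 0, 0], [0.04, 0, 0], 15],
  [[0, 0, 0], [0.04, 0, 0], 15],
])

```text
time_s: 18.3
ee_pos: [0.4935, -0.007, 0.0534]
tcp_rot: [-0.432, -0.56, -0.432, 0.56]
force: [-9.5, -3.1, 33.0]
width: 0.268
```

```bash
python3 - <<'E'
from h import *
s=st(); ef(s)
E
```

```text
t 18.3 p [ 0.4935 -0.007   0.0534] yaw_y -0.2556 F [-9.5264 -3.1137 33.0142] w 25.2 j [ 0.2716  0.3977 -0.459   2.1219  0.2783  0.6783 -0.6304] down [ 0.0005 -0.0007 -1.    ]
edge frame tcp [-0.0333 -0.0556] 0.05344158380059296 F_e [-8.4411 -5.4033] 33.014213816193056
```

Request:
move_arm([
  [[0, 0, 0], [0, 0, 0], 15],
  [[0, 0, 0], [0, 0, 0], 15],
  [[0, 0, 0], [0, 0, 0], 15],
])

```text
time_s: 18.6
ee_pos: [0.4934, -0.007, 0.0535]
tcp_rot: [0.433, 0.56, 0.432, -0.56]
force: [-9.7, -2.8, 31.6]
width: 0.271
```

```bash
python3 - <<'E'
from h import *
s=st(); ef(s); w=shot('wrist','w9'); c=shot('scene','s9')
z=s['ee_pos'][2]-.03;T=s['ee_pos'][:2]; cc=T+RE@[-.0012,.0014]
for h in (.024,.035): print(h,'flange front',proj(w,[*(cc+RE@[0,.02]),h+.008])[0],'top front',proj(w,[*(cc+RE@[0,.013]),h+.046])[0])
a=cv2.resize(w['img'][130:290,160:360],(500,400),interpolation=cv2.INTER_CUBIC)
b=cv2.resize(c['img'][160:260,195:275],(300,400),interpolation=cv2.INTER_CUBIC)
cv2.imwrite('pics/f9.png',np.hstack([a,b])[:,:,::-1])
m=region('bar',w,proj(w,[.53,.04,.03])[0],80)
if m is not None: r=fit([(w,m)],MODEL['bar'],(.53,.0395,-.25,.01)); print('bar',r,RE.T@(r[0][:2]-E0))
E
```

```text
t 18.6 p [ 0.4934 -0.007   0.0535] yaw_y -0.2556 F [-9.7301 -2.7828 31.5746] w 25.5 j [ 0.2716  0.3976 -0.459   2.122   0.2782  0.6782 -0.6304] down [ 0.0005 -0.0007 -1.    ]
edge frame tcp [-0.0333 -0.0556] 0.05345510463544062 F_e [-8.7213 -5.1341] 31.574562143409025
0.024 flange front [256.0276 193.2794] top front [256.0259 223.7679]
0.035 flange front [256.0169 197.5514] top front [256.0124 231.3101]
bar (array([ 0.5362,  0.065 , -0.25  ]), np.float64(0.1569015085697174)) [-0.0099  0.0248]
```

View pics/f9.png

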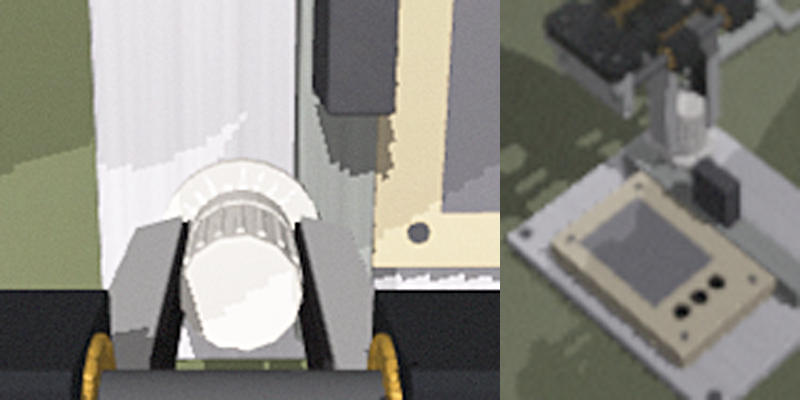

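Home is confirmed: the flange front is at row 193.2, against 193.3 predicted for home and 197.6 for not snapped. The push is a steady ~31 N and the bar is still flush. Handing in.

```bash
python3 - <<'E'
from h import *
print(env.job_done()); s=st(); ef(s)
E
```

```text
the job is handed in; nothing more can be done
None
the job is handed in; nothing more can be done
```

I handed the job in at about 19 s of the 53 s allowed, with the cap on the stud and the gripper still pressing it. Handing in gave no verdict, so the result rests on my own checks below.

- **Bar:** I laid the long steel bar in the channel, pushed it against the case face (about 16 N sideways, seated on the plate), and let go. A wrist-camera fit then put its centre 9.9 mm from the face line, within 0.003 rad and 1.4 mm off centre.
- **Cap:** I gripped the flanged cap above its flange and pushed it down on the stud. It bottomed at tool height 53.5 mm (about 54 mm expected), and the flange in the picture matches the fully-home height. The last reading was a steady push of about 31 N with the gripper closed on the cap.
- **Disagreements:**
  - The arm and the camera differed by about 1.3 mm sideways, which I corrected.
  - One estimate of the stud was 2 mm off the other two and I dropped it.
  - The final bar fit gave a wrong lengthwise position (24.8 mm). I put that down to the gripper hiding part of the bar. Its sideways value was still 9.9 mm and the picture showed it flush.
  - I did not record the force peak at the click, so the snap is inferred from the height and the force pattern.
- **Bystanders:** I touched none of them as far as I could tell, but I did not measure their positions again at the end.

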